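# Hold a test pin on a module's contact

### The arm

A 6-joint arm with a two-finger parallel gripper is mounted at the origin on the work surface. World frame = base frame: x ahead of the robot, y to its left, z up, the work surface at z = 0. Lengths are in mm, angles in rad, forces in N, time in s.
With the tool pointing down it reaches from about 350 to 875 mm from the base axis. Payload 4.2 kg.
Tool frame: the origin (TCP) lies midway between the tips of the shut fingers; the grasp point (between the pads) lies 19 mm behind it; z points along the fingers, y is the line along which they close (so a half turn about z gives the same grasp; the last joint's range is limited). The gripper opens to 85 mm and grips with 20 to 120 N. Pads are 22 mm wide; open, the fingers measure 114 mm over their backs; the gripper's body (76 mm by 85 mm) begins 54 mm behind the grasp point. The pads swing forward as they close: fully open they stand 13 mm farther back than shut.
Start: joints at [-1.04, 0.385, 0.008, 0, -1.194, -0.259], TCP at [167.808, -602.03, 231.312] pointing down, gripper open.
Joint ranges: [-3.14, 3.14], [-1.21, 2.06], [-1.07, 1.41], [-3.16, 2.05], [-2.99, -0.16], [-3.1, 3.1]. Speed limits (rad/s): [2.79, 2.79, 3.14, 3.14, 3.14, 3.14].

### API

Orientations are given as a unit quaternion [x, y, z, w].
In Python, from bench import read_state, get_image, job_done gives the robot as it stands.
- The arm moves only by the tool servo_tool, never from a script. Its arguments are lists of equal length, an entry for each row: "rotation": the turn, a rotation vector about the world's x, y, z scaled (see below), a list of three; "slide": the shift along the world's x, y, z scaled (see below), a list of three; "grip": the opening, from -1 (shut) to 1 (fully open). In form: {"rotation": [[rx, ry, rz], ...], "slide": [[tx, ty, tz], ...], "grip": [grip, ...]}. A call has 1 to 8 rows; each row is the pose to reach, as a shift and turn from the pose commanded when the call began, turning the shorter way round; what a row does not reach only later rows make up. The controller multiplies each number of a shift by 0.2 m and each number of a turn by 360 degrees. A row lasts 1/8 s, in which the tool goes at most 62.5 mm and 10.7 degrees, less where a joint would pass 70% of its speed; a pose out of reach is approached as far as the arm can. A call with a number of a shift or a turn outside -1 to 1 is refused whole. A call with a gripper value outside its range is refused whole. The fingers move at their own pace and stop on an object; the grip force is fixed at half the most. Time passes only in rows, so rows that repeat a pose let the fingers close. It gives the time, the measured TCP pose, the force, the opening and the grip force at its end, in the units of the state.
- read_state(): the state, without advancing time (a new reading comes with each control period).
- get_image(name): name is "scene" or "top"; returns a dict with "image" (384x512x3 uint8, red, green, blue), "depth" (384x512 float32, mm along the optical axis (not along the pixel's ray), 0 where there is no reading), "camera_matrix" (3x3 intrinsics, pixels), "rvec" (rotation vector, rad) and "tvec" (3), from world to camera coordinates, as OpenCV has them. Camera axes: x right, y down, z forward; pixel columns grow to the right and rows downward; lengths in mm; the calibration is good to about 2 mm. A picture is of the moment at which its call begins.
- job_done(): hands the job in; it is judged then, once.
The state is a dict: "clock": time; "joints": joint angles; "joint_vel": joint speeds; "joint_efforts": joint torques, N m; "position": TCP position; "ee_rot": TCP orientation; "contact_force": force on the tool from outside, world axes, zero at the start; "wrist_torque": the same for the moment, N m; "gripper_width": finger opening in mm; "grasp_force": force on a finger pad.
Only numpy, scipy, OpenCV 4.12 (cv2) and the standard library are available. Lean on these libraries where they do the work, as an engineer would, in place of code of your own. Each camera call takes 0.05 s, during which the arm holds its last target. There are 200 camera calls.

### The job

Slide the aluminium carrier along the table, without lifting it, until the round brass contact on its black module sits under the brass test pin, while the rig's pull handle is still home. Then pull the spring-return handle out until its pointer is in line with the index pointer on the scale, which lowers the pin onto the contact, and finish while still holding the handle there: do not let go. Leave the index where it is set and do not disturb the parts tray, jar and multimeter.

Things in the scene. Friction and masses are not known exactly. Their poses are not given: they have to be found in the camera images.
- rig: Fixed contact-test rig: green housing 140 (x) x 400 (y) x 60 mm high. Origin on the table, middle of its lower front edge; x points into the housing (away from the robot), y to its left. In this frame (mm): pin at x -60, y 80; handle at home x -60, y -110; column at x 50, y 165, 260 high; bracket sleeve over the pin, 38 across, z 152 to 178; meter on the lid at x 90, y -90, top z 82.
- pin: Upright brass test pin, 5 mm across, fixed sideways; origin at its lower tip. With the handle home the tip is 42 mm above the table, 10 mm above the contact's top. Pulling the handle lowers it 0.6 mm per mm; on the contact it springs back into its holder (28 mm across, 26 mm above the tip), pressing with under 3 N. The space below it is open.
- pull_handle: Spring-return handle: upright black grip 16 (x) x 26 (y) mm, z 25 to 120, on a steel rod (12 mm across, z 35) out of the housing front. Origin on the table plane under the grip's centre; axes parallel to the rig's. Slides along the rig's -x, 0 to 60 mm; the spring pulls back with 3.6 N at home plus 0.12 N per mm. At home 44 mm lie between grip and rod bush.
- handle_grip (a point): Point on the pull handle's centre line at z 100 mm, 20 mm below its top: where to pinch it from above.
- handle_pointer (a point): Tip of the handle's pointer: a steel strip 4 mm thick (along the rig's x), 5 mm high, at z 40 mm, sticking out of the grip's right side (rig -y) to a tip 35 mm from the grip's centre, level with that centre in x. It moves with the handle.
- index_pointer (a point): Tip of the index pointer: a like steel strip at z 40 mm, pointing to the rig's +y from a steel rider (18 x 30 mm, top z 43) on the scale rail (22 wide, 30 high, at rig y -165, x -130 to 0). Set 24 to 46 mm out (rig -x) from the handle pointer's home; the two tips pass 2 mm apart in y. The rider is stiff (8 N) and must stay.
- carrier: Loose aluminium carrier lying flat on the table, about 0.35 kg (it varies): base plate 170 (x) x 60 (y) x 10 mm; black module 42 x 42 mm, top at z 30, centred at x +60; upright grip tab at x -60. Origin at the centre of its underside, x along its length towards the module, z up.
- contact (a point): Centre of the top of the brass contact on the carrier's module: a disc 14 mm across, 2 mm proud, its top 32 mm above the table; 60 mm from the carrier's origin along its +x.
- carrier_grip (a point): Point in the carrier's upright tab, 40 mm above the table, 60 mm from the carrier's origin along its -x. The tab is 30 (x) x 16 (y) mm, from z 10 to z 55: pinch it across y from above.
- parts_tray: Bystander: grey open tray 130 x 100 x 35 mm with small black housings, left of the work. Origin at the centre of its underside.
- jar: Bystander: closed jar 56 mm across, 80 mm high, left of the rig. Origin at the centre of its underside.
- multimeter: Bystander: blue hand multimeter 140 x 75 x 30 mm lying flat, right of the work. Origin at the centre of its underside.
Mind the look-alikes: they are no part of the job. Several things look just like the carrier: the one meant starts farthest from the robot's base.

How it is judged:
By the outcome, as a careful person would: the job done as asked, in the order asked, and still so for the second after the job is handed in, while the arm keeps its last pose, push and grip.
It also fails if it takes over 56 s, if anything falls off the work surface, if the arm or the gripper's body presses on something with over 40 N, if the wrist force passes 120 N, or if a joint passes its speed limit or range.

## Working session

There is one attempt and no reset: what is moved stays moved. The work goes in short steps, Python scripts to look and compute and a tool call to move; the robot and the scene stay as the last step left them, time stands still between calls to the robot, and variables do not carry over. Pictures are saved under pics/ and viewed, at most 10 in all, crops included, and the job is handed in when it is done.

Besides the shell and the picture viewer there is one more tool, called after "Call:" in YAML: its name, and indented under it one key for each argument. servo_tool: Moves the arm, as the interface text tells. Shifts and turns lie within -1 to 1; 1 stands for 0.2 m of shift or 360 degrees of turn. Its arguments: {"type":"object","properties":{"rotation":{"type":"array","items":{"type":"array","items":{"type":"number","minimum":-1,"maximum":1}}},"slide":{"type":"array","items":{"type":"array","items":{"type":"number","minimum":-1,"maximum":1}}},"grip":{"type":"array","items":{"type":"number"}}},"required":["rotation","slide","grip"]}

```bash
mkdir -p pics; cat > h.py <<'E'
import numpy as np, cv2
from bench import read_state, get_image, job_done
def grab(n):
    g=get_image(n); g['R']=cv2.Rodrigues(np.array(g['rvec'],float))[0]; g['t']=np.array(g['tvec'],float).reshape(3); g['K']=np.array(g['camera_matrix'],float); return g
def save(img,f): cv2.imwrite('pics/'+f,cv2.cvtColor(img,cv2.COLOR_RGB2BGR))
def onplane(g,uv,z):
    uv=np.atleast_2d(np.array(uv,float)); d=(np.c_[uv,np.ones(len(uv))]@np.linalg.inv(g['K']).T)@g['R']
    c=-g['R'].T@g['t']; return c+d*((z-c[2])/d[:,2])[:,None]
def proj(g,P): 
    q=(np.atleast_2d(P)@g['R'].T+g['t'])@g['K'].T; return q[:,:2]/q[:,2:]
def cloud(g):
    v,u=np.mgrid[0:384,0:512]; d=g['depth'].astype(float)
    p=np.dstack([u*d,v*d,d])@np.linalg.inv(g['K']).T; P=(p-g['t'])@g['R']; P[d==0]=np.nan; return P
E
python3 - <<'E'
from h import *
for n in('top','scene'):
    g=grab(n); save(cv2.resize(g['image'],(800,600)),n+'0.png'); print(n,-g['R'].T@g['t'],g['K'][0,0],g['R'][2])
E
```

```text
top [ 381.95819833   37.14721174 1124.41231269] 360.5764446778367 [ 0.13079358 -0.0057477  -0.99139296]
scene [1204.27758445  211.54632105 1087.15369235] 425.8028477182202 [-0.55038859 -0.17077658 -0.81725624]
```

View pics/top0.png

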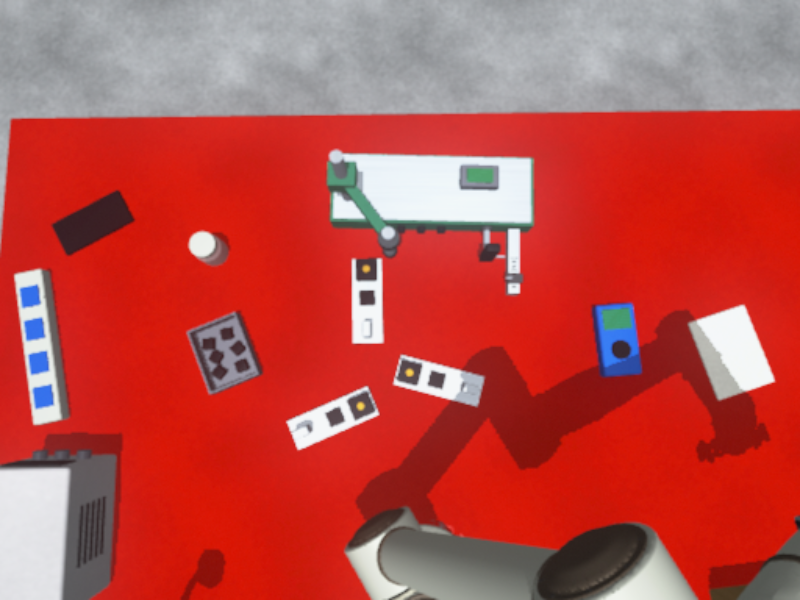

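View pics/scene0.png

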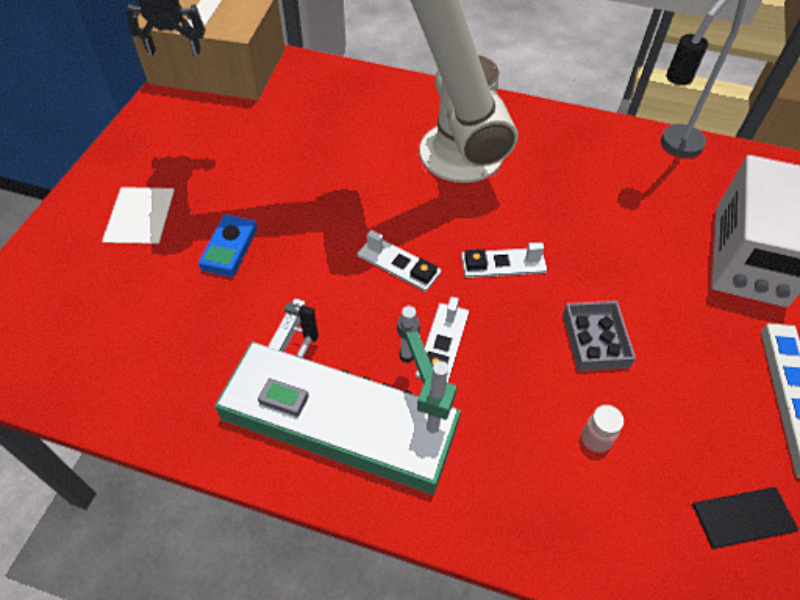

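Top view (800x600 px): three carrier look-alikes, centred at (367,300), (438,380) and (333,418). The first is the farthest from the base, which is at the bottom of the picture, and its contact at (366,268) faces the pin at (389,240). The handle is at (489,250) and the scale is at (514,262). I'll measure these next and check with a crop.

```bash
cat > m.py <<'E'
from h import *
def carriers(g):
    im=g['image']; hsv=cv2.cvtColor(im,cv2.COLOR_RGB2HSV)
    br=((hsv[...,0]>12)&(hsv[...,0]<32)&(hsv[...,1]>110)&(hsv[...,2]>90)).astype(np.uint8)
    n,l,s,c=cv2.connectedComponentsWithStats(br)
    return [(c[i],s[i,4],onplane(g,c[i],32)[0]) for i in range(1,n) if s[i,4]>=6]
def white(g,z,seed=None):
    hsv=cv2.cvtColor(g['image'],cv2.COLOR_RGB2HSV)
    w=((hsv[...,1]<70)&(hsv[...,2]>140)).astype(np.uint8)
    n,l,s,c=cv2.connectedComponentsWithStats(w); out=[]
    for i in range(1,n):
        if s[i,4]<150 or s[i,4]>15000: continue
        pts=np.argwhere(l==i)[:,::-1]; P=onplane(g,pts,z)[:,:2].astype(np.float32)
        out.append((c[i],s[i,4],cv2.minAreaRect(P)))
    return out
E
python3 - <<'E'
from m import *
np.set_printoptions(precision=1,suppress=True)
for n in('top','scene'):
    g=grab(n); print(n)
    for c in carriers(g): print(' brass',c, np.hypot(*c[2][:2]))
    for z in(60,10):
        for w in white(g,z):
            if z==60 and w[1]<3000 or z==10 and w[1]>3000: continue
            print(' w',z,w[0],w[1],np.round(np.array(w[2][0]),1),np.round(w[2][1],1),round(w[2][2],2))
    a=g['image']
    if n=='top': 
        c1=cv2.resize(a[140:230,200:350],(800,480),interpolation=cv2.INTER_CUBIC); save(c1,'ct.png')
    else:
        c1=cv2.resize(a[170:260,150:310],(800,450),interpolation=cv2.INTER_CUBIC); save(c1,'cs.png')
E
```

```text
top
 brass (array([234. , 171.4]), np.int32(25), array([591.4, 103.9,  32. ])) 600.4304841902485
 brass (array([261.7, 238. ]), np.int32(24), array([386.9,  21.5,  32. ])) 387.45518517437824
 brass (array([230.4, 259.5]), np.int32(26), array([324.5, 115.8,  32. ])) 344.5818989572157
 w 60 [283.  119.6] 4464 [745.5 -24.1] [398.7 136.6] 87.06
 w 60 [ 20.9 340.4] 3592 [109.4 708.6] [127.2 227.2] 89.91
 w 10 [220.9 133.1] 249 [725.4 139.7] [64.4 55.9] 89.29
 w 10 [328.5 160. ] 232 [ 628.6 -193.4] [22.2 90.8] 87.83
 w 10 [130.1 157. ] 263 [645.2 430.4] [64.8 50.7] 45.03
 w 10 [234.8 196.7] 813 [530.9 103.6] [ 59.7 169.9] 89.91
 w 10 [ 24.3 222. ] 1190 [449.5 752.7] [304.8  56.2] 11.51
 w 10 [467.6 225.1] 2033 [ 418.5 -614.9] [160.1 120.6] 17.3
 w 10 [146.9 224.8] 487 [428.6 379.3] [120.8  82.3] 22.28
 w 10 [284.5 244.2] 861 [371.  -36.1] [171.1  61.4] 74.56
 w 10 [208.4 269.1] 873 [301.6 171.4] [ 61.4 171.2] 22.71
 w 10 [259.6 369.8] 1557 [-12.4   9.3] [302.3 117.6] 60.8
 w 10 [417.5 371.4] 1125 [  14.2 -415.1] [187.3 106. ] 89.14
scene
 brass (array([120. ,   1.5]), np.int32(48), array([
[... 1677 characters left out ...]

 w 10 [473.6  44.9] 447 [-526.9  623.9] [ 97.2 151.2] 77.44
 w 10 [288.3 103.7] 549 [ 37.4 -12.3] [198.7 130.2] 70.56
 w 10 [494.2 129.8] 1908 [-55.4 700.9] [115.5 280.6] 88.55
 w 10 [ 88.4 137.9] 1250 [ 426.8 -616.5] [161.7 120.1] 17.13
 w 10 [252.  167.2] 457 [375.8 -38.9] [170.2  64.9] 75.1
 w 10 [325.9 168. ] 456 [305.5 167.8] [ 65.3 171.3] 21.1
 w 10 [285.8 213.9] 652 [520.4 101.1] [189.2  59.7] 0.65
 w 10 [379.9 216.9] 260 [427.  384.5] [105.4  94.5] 21.69
 w 10 [503.5 236.7] 558 [420.  739.4] [266.8  54.4] 10.04
 w 10 [389.2 267.9] 274 [597.1 422.6] [52.3 53.6] 70.63
 w 10 [ 41.2 290.1] 166 [ 945.2 -458.6] [79.8 25.4] 70.26
 w 10 [ 12.  333.1] 1936 [1063.5 -444.2] [288.2  86.1] 37.24
```

View pics/ct.png

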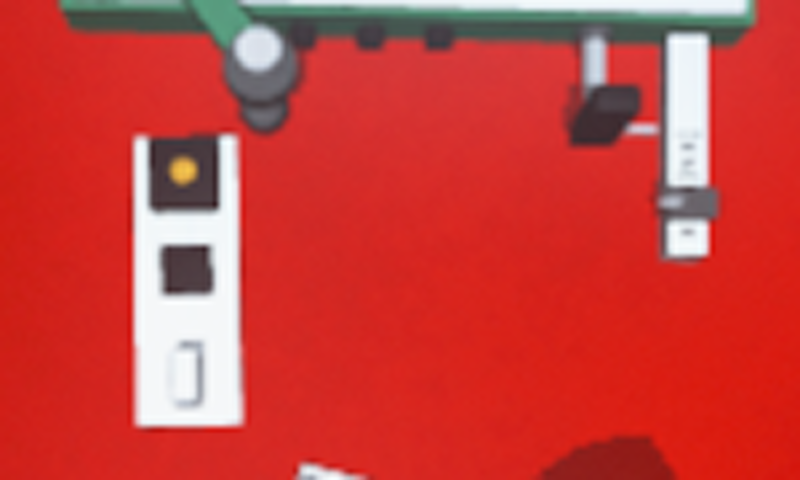

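View pics/cs.png

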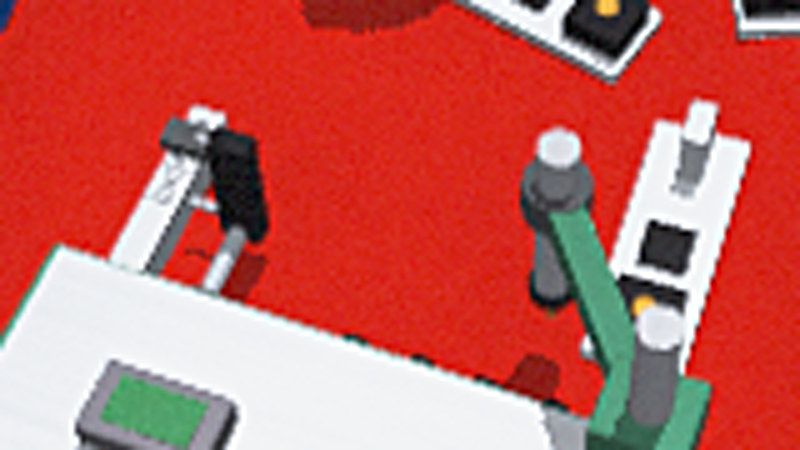

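The top crop (scale 5.33) shows the chosen carrier lined up with the world x axis, with its contact at (182,170), and nothing between it and the pin. The handle pointer tip is at about (657,128) and the index rider strip at (670,201). Scene crop (scale 5): pin tip at about (550,312), and the handle is at home. Chosen carrier: the one whose contact is 600 mm from the base (the others are at 387 and 345 mm). Next I'll refine the rig pose and the pointers.

```bash
cat > r.py <<'E'
from m import *
np.set_printoptions(precision=2,suppress=True)
def edge(g,cols,v0,v1,rising,z=60):
    m=g['image'].astype(float).min(2); pts=[]
    for u in cols:
        c=m[v0:v1,u]; th=(c.max()+c.min())/2
        b=c>th
        k=[i for i in range(len(c)-1) if (b[i]!=b[i+1]) and b[i+1]==rising]
        if not k: continue
        i=k[0] if rising else k[-1]; pts.append((u,v0+i+(th-c[i])/(c[i+1]-c[i])))
    P=onplane(g,pts,z)[:,:2].astype(np.float32)
    L=cv2.fitLine(P,cv2.DIST_HUBER,0,.5,.01).ravel(); n=np.array([-L[1],L[0]])
    r=(P-L[2:])@n; return L,np.abs(r).mean(),len(P)
E
python3 - <<'E'
from r import *
def rp(O,th,x,y): c,s=np.cos(th),np.sin(th); return np.array([O[0]+c*x-s*y,O[1]+s*x+c*y])
T=grab('top'); S=grab('scene')
L,r,n=edge(T,list(range(262,338)),132,150,False); print('front top',L,r,n, np.degrees(np.arctan2(L[1],L[0])))
L2,r2,n2=edge(S,list(range(168,262)),205,255,True); print('front scene',L2,r2,n2,np.degrees(np.arctan2(L2[1],L2[0])))
# left/right ends of lid in top along rows (transpose)
m=T['image'].astype(float).min(2)
for v in(105,115,125,135):
    row=m[v]; 
    for a,b in((200,225),(330,350)):
        c=row[a:b]; th=(c.max()+c.min())/2; k=[i for i in range(len(c)-1) if (c[i]>th)!=(c[i+1]>th)]
        print(v,[np.round(onplane(T,[a+i+(th-c[i])/(c[i+1]-c[i]),v],60)[0,:2],1) for i in k])
for nme,g,uv in(('tip',S,(260,232.4)),):print(nme,onplane(g,uv,42))
# strips
print('hp top',onplane(T,(322.8,164),40),'idx top',onplane(T,[(324.5,177.8),(327,177.8)],43))
print('pin pred px scene/top')
E
```

```text
front top [  0.04   1.   676.45 -77.08] 0.25598785 76 87.8702
front scene [  0.05   1.   679.13 -40.86] 11.664626 94 87.3557
105 [array([794.5, 179.3])]
105 [array([ 789.7, -223.9])]
115 [array([762.5, 179.8])]
115 [array([ 757.7, -222.6])]
125 [array([730.7, 166.8]), array([730.5, 147.2])]
125 [array([ 726. , -221.2])]
135 [array([699.3, 167.6])]
135 [array([ 694.5, -220.7])]
tip [[619.3   54.21  42.  ]]
hp top [[ 609.45 -169.1    40.  ]] idx top [[ 565.97 -172.12   43.  ]
 [ 565.87 -179.74   43.  ]]
pin pred px scene/top
```

```bash
python3 - <<'E'
from h import *
T=grab('top');S=grab('scene')
a=cv2.resize(T['image'][150:186,300:345],None,fx=13,fy=13,interpolation=cv2.INTER_CUBIC)
b=cv2.resize(S['image'][185:233,175:210],None,fx=9.75,fy=9.75,interpolation=cv2.INTER_CUBIC)
h=min(a.shape[0],b.shape[0]); c=np.hstack([a[:h],b[:h,:800-a.shape[1]]]); print(a.shape,b.shape,c.shape); save(c[:600,:800],'idx.png')
E
```

```text
(468, 585, 3) (468, 341, 3) (468, 800, 3)
```

View pics/idx.png

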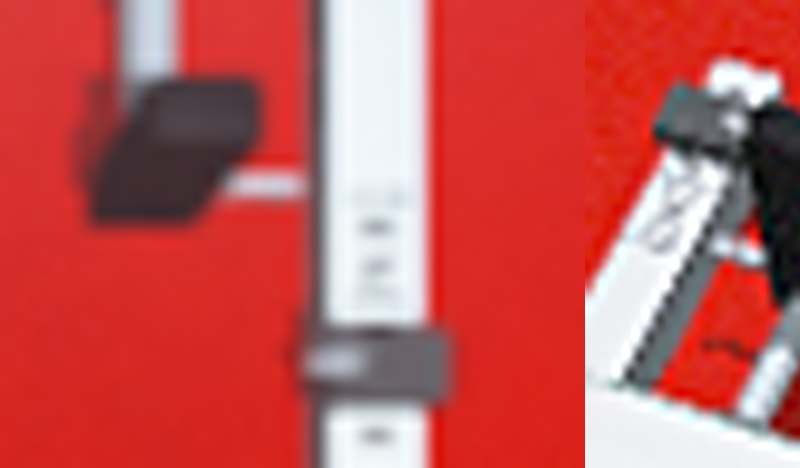

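The index crop (left half top view, scale 13): handle pointer strip at row 185, index strip at row 361, and tips near column 300. Both strips point along y. Next is a better pin fix from the holder and sleeve silhouettes.

```bash
python3 - <<'E'
from r import *
T=grab('top'); S=grab('scene')
# top holder lower rim
for uv in ((249.7,164.7),): print('rim top z68',onplane(T,uv,68))
for p in ((621.3,63.6),(620,58)):
  P=np.array([[*p,z] for z in (42,68,100,152,178,200)])
  print(p,'top',proj(T,P).tolist()); print('scene',proj(S,P).tolist())
def rows(g,v0,v1,u0,u1):
    hsv=cv2.cvtColor(g['image'],cv2.COLOR_RGB2HSV); m=(hsv[...,1]<110)
    for v in range(v0,v1):
        k=np.where(m[v,u0:u1])[0]
        if len(k): print(v,u0+k[0],u0+k[-1],len(k),end=' | ')
    print()
rows(T,145,168,236,262); rows(S,194,235,250,272)
i=(np.arange(228,236),np.arange(254,268)); print(S['image'][228:236,255:266].tolist())
# pointer tips
for row in (185,361): print(onplane(T,[(300+300/13-.46,150+row/13-.46)],40 if row==185 else 42.5))
print(proj(T,[[678.4,-18.5,60]]))
E
```

```text
rim top z68 [[604.2   54.65  68.  ]]
(621.3, 63.6) top [[246.8767967380092, 161.00781627599855], [246.6462166273319, 159.12666259012192], [246.34683628699904, 156.68421241936827], [245.81963394164822, 152.3831101593063], [245.53500581718885, 150.0610137570703], [245.28207220489435, 147.99749233862568]]
scene [[262.9671690201498, 233.88924180345504], [263.23606647514725, 229.1939314592807], [263.5806241967811, 223.17749134619638], [264.17514652583094, 212.7963338099264], [264.48980598630715, 207.301957451175], [264.7658069700637, 202.48260996405634]]
(620, 58) top [[248.70977073232137, 161.40135747460064], [248.52297607382508, 159.52937042411122], [248.28044417547972, 157.09880534967058], [247.85334614616664, 152.818586704235], [247.62276032030465, 150.5077407543837], [247.41784974892502, 148.4542027184517]]
scene [[261.20648705755644, 232.96883615538914], [261.4433176679854, 228.26361016725977], [261.74676847281717, 222.2348092009194], [262.2703164184735, 211.83323401825146], [262.54738818725315, 206.32851786404436], [262.7904060534113, 201.50036673376724]]
145 236 261 24 | 146 239 2
[... 1626 characters left out ...]
, 33], [192, 36, 31], [146, 60, 33], [87, 69, 40], [155, 36, 34], [203, 40, 30], [234, 36, 24], [233, 40, 23], [165, 54, 45]], [[216, 39, 29], [217, 37, 17], [224, 45, 39], [224, 39, 36], [179, 66, 39], [169, 76, 41], [201, 40, 29], [226, 35, 28], [219, 30, 24], [227, 36, 35], [231, 32, 15]], [[215, 41, 27], [214, 34, 17], [215, 35, 19], [220, 36, 22], [220, 19, 16], [223, 41, 32], [223, 40, 30], [216, 29, 29], [217, 35, 23], [220, 31, 30], [230, 43, 30]], [[214, 39, 29], [213, 35, 26], [213, 40, 27], [216, 47, 35], [217, 37, 27], [216, 32, 28], [215, 41, 33], [214, 42, 30], [215, 38, 21], [215, 28, 1], [226, 36, 19]]]
[[ 610.17 -168.57   40.  ]]
[[ 567.64 -166.54   42.5 ]]
[[273.6  140.95]]
```

```bash
python3 - <<'E'
from bench import *
from scipy.spatial.transform import Rotation as R
s=read_state(); q=R.from_quat(s['ee_rot']); print(s['clock'],s['position'],s['ee_rot'],s['gripper_width']); print(q.as_matrix())
E
```

```text
0.5 [ 167.81002928 -602.00604671  231.28158395] [-1.35488518e-01  9.90778916e-01  3.72241332e-05  7.76831277e-06] 85.58446882655971
[[-9.63285723e-01 -2.68478334e-01  5.30647574e-06]
 [-2.68478333e-01  9.63285720e-01  7.58668070e-05]
 [-2.54802463e-05  7.16567382e-05 -9.99999997e-01]]
```

Call:
servo_tool:
  rotation:
    - [0,0,-0.0216]
    - [0,0,-0.0433]
    - [0,0,-0.0433]
    - [0,0,-0.0433]
    - [0,0,-0.0433]
  slide:
    - [0.1,0.25,0]
    - [0.22,0.5,0]
    - [0.33,0.75,0]
    - [0.43,1,0]
    - [0.43,1,0]
  grip: [1,1,1,1,1]

```text
clock: 1.12
position: [254.7, -399.6, 232.0]
ee_rot: [-0.002, 1.0, -0.0, 0.001]
contact_force: [0.4, -0.6, 0.6]
gripper_width: 85.2
grasp_force: 0.0
```

Call:
servo_tool:
  rotation:
    - [0,0,0]
    - [0,0,0]
    - [0,0,0]
    - [0,0,0]
    - [0,0,0]
  slide:
    - [0.1,0.25,0]
    - [0.22,0.5,0]
    - [0.33,0.75,0]
    - [0.43,1,0]
    - [0.43,1,0]
  grip: [1,1,1,1,1]

```text
clock: 1.75
position: [341.2, -200.1, 231.8]
ee_rot: [-0.003, 1.0, -0.0, 0.001]
contact_force: [0.3, 0.2, 0.5]
gripper_width: 85.7
grasp_force: 0.0
```

Call:
servo_tool:
  rotation:
    - [0,0,0]
    - [0,0,0]
    - [0,0,0]
    - [0,0,0]
    - [0,0,0]
  slide:
    - [0.1,0.25,0]
    - [0.22,0.5,0]
    - [0.33,0.75,0]
    - [0.43,1,0]
    - [0.43,1,0]
  grip: [1,1,1,1,1]

```text
clock: 2.38
position: [427.6, -0.7, 231.3]
ee_rot: [-0.001, 1.0, -0.0, 0.0]
contact_force: [-1.2, 0.3, -0.0]
gripper_width: 85.6
grasp_force: 0.0
```

Call:
servo_tool:
  rotation:
    - [0,0,0]
    - [0,0,0]
    - [0,0,0]
    - [0,0,0]
    - [0,0,0]
    - [0,0,0]
  slide:
    - [0.11,0.26,0]
    - [0.225,0.52,0]
    - [0.225,0.52,-0.25]
    - [0.225,0.52,-0.5]
    - [0.225,0.52,-0.7]
    - [0.225,0.52,-0.7]
  grip: [1,1,1,1,1,1]

```text
clock: 3.12
position: [469.2, 99.2, 88.8]
ee_rot: [0.002, 1.0, -0.002, -0.003]
contact_force: [0.3, -0.3, -0.3]
gripper_width: 85.1
grasp_force: 0.0
```

```bash
python3 - <<'E'
from h import *
print(read_state()['position'])
T=grab('top');S=grab('scene')
a=cv2.resize(T['image'][145:235,190:290],(440,396),interpolation=cv2.INTER_CUBIC)
b=cv2.resize(S['image'][120:240,240:340],(360,396),interpolation=cv2.INTER_CUBIC)
save(np.hstack([a,b]),'pre.png')
E
```

```text
[469.19833102  99.16305657  88.7733176 ]
```

View pics/pre.png

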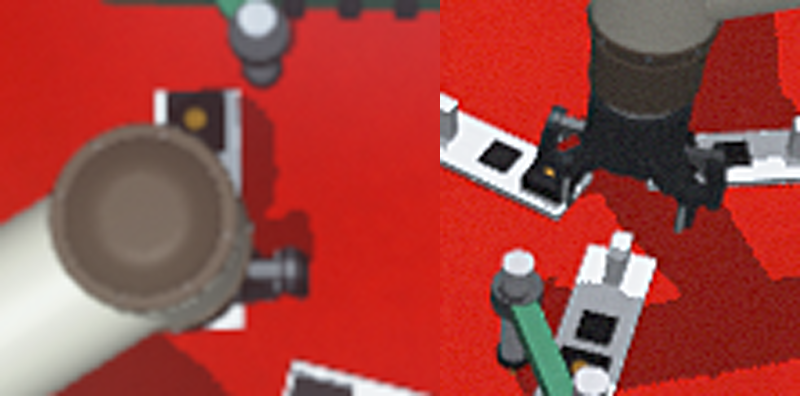

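The crop shows the open fingers on both sides of the tab (scene tab top at about (620,240)), so I'll go down and close. Nothing is in the way.

Call:
servo_tool:
  rotation:
    - [0,0,0]
    - [0,0,0]
    - [0,0,0]
    - [0,0,0]
    - [0,0,0]
    - [0,0,0]
    - [0,0,0]
    - [0,0,0]
  slide:
    - [0,0,-0.12]
    - [0,0,-0.24]
    - [0,0,-0.34]
    - [0,0,-0.34]
    - [0,0,-0.34]
    - [0,0,-0.34]
    - [0,0,-0.34]
    - [0,0,-0.34]
  grip: [1,1,1,1,-1,-1,-1,-1]

```text
clock: 4.22
position: [471.1, 102.1, 24.0]
ee_rot: [-0.0, 1.0, 0.0, 0.0]
contact_force: [1.5, 1.0, -1.4]
gripper_width: 15.4
grasp_force: 58.5
```

Call:
servo_tool:
  rotation:
    - [0,0,0]
    - [0,0,0]
    - [0,0,0]
    - [0,0,0]
  slide:
    - [0,0,0]
    - [0,0,0]
    - [0,0,0]
    - [0,0,0]
  grip: [-1,-1,-1,-1]

```text
clock: 4.72
position: [471.1, 102.2, 23.9]
ee_rot: [-0.0, 1.0, 0.0, 0.0]
contact_force: [-1.0, -0.2, 5.9]
gripper_width: 15.3
grasp_force: 59.6
```

```bash
python3 - <<'E'
from m import *
s=read_state(); print(s['position'],s['contact_force'],s['gripper_width'],s['grasp_force'])
for n in('top','scene'):
    print([c for c in carriers(grab(n)) if c[0][1]>150])
E
```

```text
[471.09033602 102.15842938  23.90441679] [-0.97323394 -0.23647614  5.93831732] 15.260996990223202 59.56303060054779
[(array([233.96, 171.4 ]), np.int32(25), array([591.37120808, 103.90794292,  32.        ])), (array([261.70833333, 238.        ]), np.int32(24), array([386.85812414,  21.50144885,  32.        ])), (array([230.38461538, 259.5       ]), np.int32(26), array([324.53062334, 115.82987353,  32.        ]))]
[(array([271.        , 170.66666667]), np.int32(18), array([388.76194631,  18.9257819 ,  32.        ])), (array([277.45454545, 230.36363636]), np.int32(11), array([591.6980078,  98.1874484,  32.       ]))]
```

Call:
servo_tool:
  rotation:
    - [0,0,0]
    - [0,0,0]
    - [0,0,0]
    - [0,0,0]
    - [0,0,0]
    - [0,0,0]
    - [0,0,0]
    - [0,0,0]
  slide:
    - [0.02,-0.04,0]
    - [0.045,-0.08,0]
    - [0.07,-0.13,0]
    - [0.1,-0.18,0]
    - [0.12,-0.22,0]
    - [0.133,-0.24,0]
    - [0.133,-0.24,0]
    - [0.133,-0.24,0]
  grip: [-1,-1,-1,-1,-1,-1,-1,-1]

```text
clock: 5.82
position: [498.1, 54.4, 23.9]
ee_rot: [-0.0, 1.0, 0.0, 0.001]
contact_force: [0.0, 1.4, 4.7]
gripper_width: 15.3
grasp_force: 59.5
```

```bash
python3 - <<'E'
from m import *
s=read_state(); print(s['position'],s['contact_force'],s['gripper_width'],s['grasp_force'])
T=grab('top');S=grab('scene')
for g in (T,S): print([c for c in carriers(g) if c[0][1]>150])
for w in white(T,10):
    if 200<w[0][0]<290 and 150<w[0][1]<220: print(w)
a=cv2.resize(T['image'][140:185,225:270],(400,400),interpolation=cv2.INTER_CUBIC)
b=cv2.resize(S['image'][200:245,240:285],(400,400),interpolation=cv2.INTER_CUBIC)
save(np.hstack([a,b]),'under.png')
E
```

```text
[498.13425545  54.37998129  23.9112122 ] [0.0295215  1.38012    4.70169196] 15.270093845171901 59.532390832901
[(array([261.70833333, 238.        ]), np.int32(24), array([386.85812414,  21.50144885,  32.        ])), (array([230.38461538, 259.5       ]), np.int32(26), array([324.53062334, 115.82987353,  32.        ]))]
[(array([304.71428571, 163.5       ]), np.int32(14), array([326.89600857, 113.09590996,  32.        ])), (array([259.78947368, 234.36842105]), np.int32(19), array([620.03871795,  54.05742165,  32.        ]))]
(array([219.25976385, 202.35603996]), np.int32(1101), ((503.5918884277344, 145.42401123046875), (107.90120697021484, 128.76077270507812), 24.370620727539062))
```

View pics/under.png

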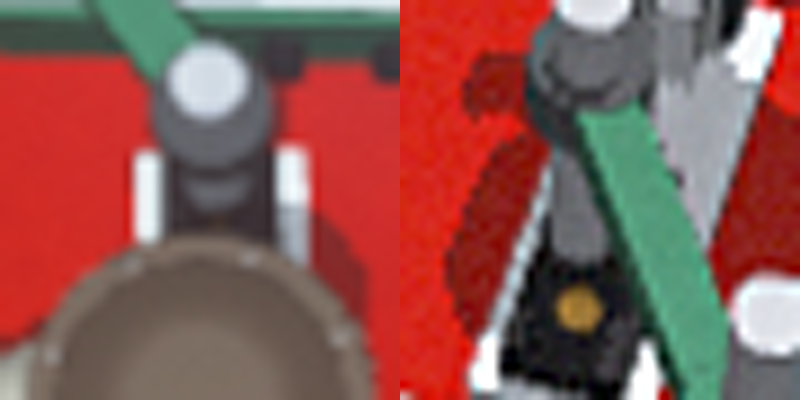

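The scene crop shows the brass contact at full-frame pixel (259.8, 234.4). The pin tip was at about (259.7, 232.7), and a contact straight below it should appear about 1.8 px lower, so it's aligned within about 1 mm. I'll release and back off.

Call:
servo_tool:
  rotation:
    - [0,0,0]
    - [0,0,0]
    - [0,0,0]
    - [0,0,0]
    - [0,0,0]
    - [0,0,0]
    - [0,0,0]
    - [0,0,0]
  slide:
    - [0,0,0]
    - [0,0,0]
    - [0,0,0]
    - [0,0,0]
    - [0,0,0.2]
    - [0,0,0.45]
    - [0,0,0.7]
    - [0,0,0.8]
  grip: [1,1,1,1,1,1,1,1]

```text
clock: 6.92
position: [498.7, 54.4, 186.7]
ee_rot: [-0.0, 1.0, 0.001, 0.003]
contact_force: [0.5, -0.1, -0.7]
gripper_width: 85.4
grasp_force: 0.0
```

Call:
servo_tool:
  rotation:
    - [0,0,0]
    - [0,0,0]
    - [0,0,-0.0057]
    - [0,0,-0.0057]
    - [0,0,-0.0057]
    - [0,0,-0.0057]
    - [0,0,-0.0057]
  slide:
    - [0,-0.25,0]
    - [0,-0.5,0]
    - [0,-0.75,0]
    - [0,-0.94,0]
    - [0,-0.94,0]
    - [0,-0.94,0]
    - [0,-0.94,0]
  grip: [1,1,1,1,1,1,1]

```text
clock: 7.8
position: [497.4, -133.2, 183.3]
ee_rot: [0.017, 1.0, 0.0, -0.0]
contact_force: [0.3, 0.1, -0.9]
gripper_width: 85.6
grasp_force: 0.0
```

```bash
python3 - <<'E'
from m import *
s=read_state(); print(s['position'],s['contact_force'])
T=grab('top');S=grab('scene')
for g in (T,S): print([c for c in carriers(g) if c[0][1]>150])
print([w for w in white(T,10) if 200<w[0][0]<290 and 150<w[0][1]<220])
print('S tip', onplane(S,[(259.7,232.5),(259.7,233)],42))
P=[[610.1,-133.8,z] for z in (25,120)]; print(proj(T,P),proj(S,P))
# handle: dark blob top view
for g,(v0,v1,u0,u1) in((T,(150,175,295,325)),(S,(190,230,182,215))):
    m=(g['image'].max(2)<75)[v0:v1,u0:u1].astype(np.uint8); n,l,st,c=cv2.connectedComponentsWithStats(m); i=1+st[1:,4].argmax()
    print(st[i]+[u0,v0,0,0,0],c[i]+[u0,v0])
E
```

```text
[ 497.43682591 -133.18574975  183.30207081] [ 0.31190068  0.05849995 -0.87730889]
[(array([230.38461538, 259.5       ]), np.int32(26), array([324.53062334, 115.82987353,  32.        ]))]
[(array([304.71428571, 163.5       ]), np.int32(14), array([326.89600857, 113.09590996,  32.        ])), (array([271.0625, 170.6875]), np.int32(16), array([388.78032933,  19.13693881,  32.        ])), (array([259.78947368, 234.36842105]), np.int32(19), array([620.03871795,  54.05742165,  32.        ]))]
[]
S tip [[619.87408586  53.50508344  42.        ]
 [621.42422219  53.98925684  42.        ]]
[[310.56866578 164.94030356]
 [315.52686206 158.08025876]] [[199.86107352 215.40753819]
 [196.68099848 196.99363839]]Traceback (most recent call last):
  File "<stdin>", line 10, in <module>
ValueError: attempt to get argmax of an empty sequence
```

Call:
servo_tool:
  rotation:
    - [0,0,0]
    - [0,0,0]
    - [0,0,0]
    - [0,0,0]
    - [0,0,0]
    - [0,0,0]
    - [0,0,0]
    - [0,0,0]
  slide:
    - [0.28,0,0]
    - [0.56,0,0]
    - [0.56,0,0]
    - [0.56,0,-0.15]
    - [0.56,0,-0.3]
    - [0.56,0,-0.42]
    - [0.56,0,-0.5]
    - [0.56,0,-0.5]
  grip: [1,1,1,1,1,1,1,1]

```text
clock: 8.9
position: [608.4, -133.7, 82.4]
ee_rot: [0.018, 1.0, -0.0, -0.001]
contact_force: [0.6, -0.0, -0.1]
gripper_width: 85.2
grasp_force: 0.0
```

Call:
servo_tool:
  rotation:
    - [0,0,0]
    - [0,0,0]
    - [0,0,0]
    - [0,0,0]
    - [0,0,0]
    - [0,0,0]
  slide:
    - [0,0,0]
    - [0,0,0]
    - [0,0,0]
    - [0,0,0]
    - [0,0,0]
    - [0,0,0]
  grip: [1,-1,-1,-1,-1,-1]

```text
clock: 9.65
position: [609.5, -134.9, 83.9]
ee_rot: [0.018, 1.0, -0.0, 0.0]
contact_force: [-0.7, -4.9, 3.2]
gripper_width: 25.2
grasp_force: 59.9
```

Call:
servo_tool:
  rotation:
    - [0,0,0]
    - [0,0,0]
    - [0,0,0]
    - [0,0,0]
    - [0,0,0]
    - [0,0,0]
    - [0,0,0]
    - [0,0,0]
  slide:
    - [-0.03,0.001,0]
    - [-0.06,0.002,0]
    - [-0.09,0.003,0]
    - [-0.12,0.004,0]
    - [-0.15,0.005,0]
    - [-0.18,0.0064,0]
    - [-0.18,0.0064,0]
    - [-0.18,0.0064,0]
  grip: [-1,-1,-1,-1,-1,-1,-1,-1]

```text
clock: 10.65
position: [576.6, -133.7, 83.9]
ee_rot: [0.018, 1.0, -0.001, 0.003]
contact_force: [6.8, -7.5, -2.5]
gripper_width: 25.5
grasp_force: 59.4
```

```bash
python3 - <<'E'
from m import *
np.set_printoptions(precision=2,suppress=True)
s=read_state(); print(s['position'],s['contact_force'],s['gripper_width'])
T=grab('top');S=grab('scene')
a=cv2.resize(T['image'][155:191,300:345],None,fx=10,fy=10,interpolation=cv2.INTER_CUBIC)
b=cv2.resize(S['image'][180:216,175:210],None,fx=10,fy=10,interpolation=cv2.INTER_CUBIC)
save(np.hstack([a,b]),'pull.png')
m=T['image'][...,1:].astype(float).mean(2)
print(m[168:184,316:332].astype(int))
print([c for c in carriers(S) if c[0][1]>200])
E
```

```text
[ 576.58 -133.66   83.9 ] [ 6.85 -7.49 -2.47] 25.521458566117982
[[ 58  55  52  53  67  91 100 102 108 108 109 110 110 109 109 109]
 [ 53  54  51  51  52  53  65  81  96 104 104 106 108 108 109 109]
 [ 52  54  53  52  51  52  51  51  83 109 101  93 104 104 105 108]
 [ 54  53  50  52  52  51  51  48  81 106  89  68  83  84  85  93]
 [ 54  53  52  51  52  51  51  52  55  60  56  50  49  49  51  52]
 [ 49  51  50  51  51  51  51  51  51  50  49  49  49  50  49  60]
 [ 45  45  45  48  50  50  50  51  50  49  48  48  47  47  50  84]
 [ 45  44  44  45  44  46  48  47  48  45  44  44  49  54  66  98]
 [ 44  44  44  42  41  43  43  42  42  42  70  81  78  79  89  97]
 [ 41  42  43  42  43  41  42  58  83 113 144 138 106  97  97  97]
 [ 38  38  40  40  40  39  40  68 105 145 166 144 109  96  96  96]
 [ 37  37  38  37  36  35  37  53  67  87  99  98  99  99  98  95]
 [ 36  37  36  37  36  35  36  56  67  84  98  98  99  99  99  98]
 [ 36  36  36  36  36  34  34  61  76 142 181 182 182 181 182 184]
 [ 36  35  36  36  35  35  35  61  87 203 242 233 223 223 234 241]
 [ 35  34  36  34  35  34  34  61  87 203 242 220 173 174 221 241]]
[(array([259.71, 235.57]), np.int32(7), array([623.84,  55.02,  32.  ]))]
```

View pics/pull.png

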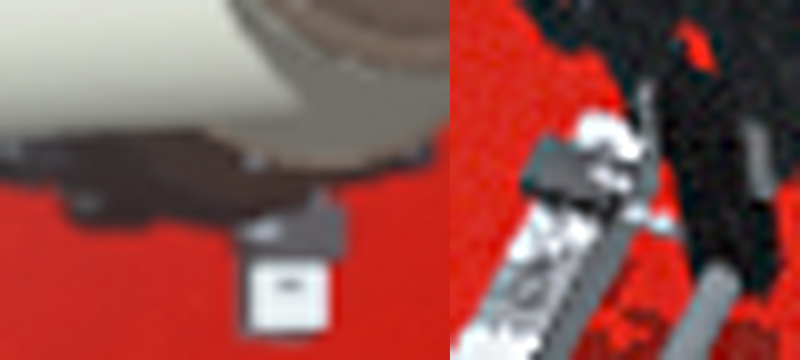

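The top view is now blocked by the wrist, but the scene half of the crop shows the handle pointer (light strip at (655,222)) just short of the index strip (about (610,180)). I'll measure the offset from the first pictures and from the current scene view.

```bash
python3 - <<'E'
from h import *
np.set_printoptions(precision=2,suppress=True,linewidth=200)
s=read_state(); print(s['position'],s['contact_force'])
T=grab('top');S=grab('scene')
im=cv2.resize(cv2.imread('pics/top0.png'),(512,384),interpolation=cv2.INTER_AREA)[...,:2].astype(float).mean(2)
print('top0 hp');print(im[160:168,316:326].astype(int))
print('top0 idx');print(im[173:184,320:336].astype(int))
i0=cv2.resize(cv2.imread('pics/scene0.png'),(512,384),interpolation=cv2.INTER_AREA)[...,:2].astype(float).mean(2)
print('scene0');print(i0[190:216,182:200].astype(int))
print('scene now');print(S['image'][190:208,182:202,1:].mean(2).astype(int))
# expected scene pixels of a strip at z 42.5 for x
for x in (610,578,574,570,566): print(x,proj(S,[[x,-167,42.5],[x,-155,42.5]]).ravel())
E
```

```text
[ 576.64 -133.64   83.9 ] [ 6.11 -7.29 -2.16]
top0 hp
[[ 61  61  60  57  51  48  51  71 109 205]
 [ 51  51  51  50  48  47  51  71 109 205]
 [ 49  56  64  66  66  66  66  77 110 205]
 [ 53  92 133 147 150 148 133 108 115 205]
 [ 62 111 157 174 178 177 159 123 118 205]
 [ 61  81  93  95  98 100  96  91 113 205]
 [ 48  51  52  52  52  52  55  72 110 205]
 [ 45  44  44  43  43  43  48  69 109 205]]
top0 idx
[[ 40  40  44  66 106 200 234 233 230 230 232 231 181  65  37  36]
 [ 39  39  43  65 100 170 206 209 206 205 209 204 157  70  45  38]
 [ 38  38  42  63  89 118 133 129 117 113 125 132 113  82  60  41]
 [ 38  38  44  73 107 129 138 130 114 104 103 104 104  98  74  45]
 [ 38  37  46  93 140 167 172 154 125 106 103 103 103  99  75  45]
 [ 37  37  46  90 133 157 161 144 118 104 103 103 102  98  75  44]
 [ 35  35  40  61  81 101 111 110 106 104 104 102 102  97  73  43]
 [ 36  35  39  58  74  98 115 118 118 119 119 116 104  85  62  41]
 [ 36  34  39  62  89 149 183 188 187 187 189 183 140  65  42  34]
 [ 34  34  39  64 104 195 231 230 221 221 231 229 177  61  34  33]
 [ 34  33  38  63 106 
[... 2978 characters left out ...]
99 143 164  68  15  23  34  31]
 [155 227 253 199 188 255 215 161  67  89 107 130 130 209 242 123  24  11  13  14]
 [245 213 211 200 222 253 255 187 102 113 113  72  38  81 107 109  47  22  24  29]
 [255 209 215 253 187 207 207 106 108 109 104  37  17  14  30  53  49  17  26  12]
 [250 189 145 192 133 167 131 104 109 116  77  22  21  39  30  34  26  18  18   6]
 [146 103  95 140 176 168 109 108 109 108  34  28  33  27  25  30  20  14  47  85]
 [121 113 132 175 172 132 106 112 114  81   4  40  33  30  27  20  14  33 111 157]]
610 [188.76 209.17 192.57 210.25]
578 [192.96 200.59 196.72 201.64]
574 [193.48 199.54 197.24 200.58]
570 [194.   198.48 197.75 199.52]
566 [194.51 197.44 198.25 198.47]
```

Top view gives a total offset of about 42.2 mm and scene view about 42.1 mm. The handle has moved 33.0 mm, so 9.1 mm remain.

Call:
servo_tool:
  rotation:
    - [0,0,0]
    - [0,0,0]
    - [0,0,0]
    - [0,0,0]
    - [0,0,0]
    - [0,0,0]
    - [0,0,0]
    - [0,0,0]
  slide:
    - [-0.015,0.0005,0]
    - [-0.03,0.001,0]
    - [-0.046,0.0016,0]
    - [-0.046,0.0016,0]
    - [-0.046,0.0016,0]
    - [-0.046,0.0016,0]
    - [-0.046,0.0016,0]
    - [-0.046,0.0016,0]
  grip: [-1,-1,-1,-1,-1,-1,-1,-1]

```text
clock: 11.85
position: [568.0, -133.3, 83.9]
ee_rot: [0.018, 1.0, -0.001, 0.004]
contact_force: [9.0, -7.9, -3.5]
gripper_width: 25.0
grasp_force: 59.3
```

```bash
python3 - <<'E'
from h import *
np.set_printoptions(precision=2,suppress=True,linewidth=200)
s=read_state(); print(s['position'],s['contact_force'],s['gripper_width'])
S=grab('scene')
print(S['image'][190:208,186:204,1:].mean(2).astype(int))
T=grab('top')
save(np.hstack([cv2.resize(S['image'][180:216,180:216],(400,400),interpolation=cv2.INTER_CUBIC),cv2.resize(S['image'][200:245,240:285],(400,400),interpolation=cv2.INTER_CUBIC)]),'fin.png')
E
```

```text
[ 568.01 -133.32   83.91] [ 9.02 -7.91 -3.53] 25.027507790031976
[[ 28  30  30  50  11  15  17  31  31  81 113  20  21  25  18  19  16  25]
 [ 25  55 148 185 166 122  35   7  29  75 115  33  16  29  25  22  34  20]
 [ 22 101 255 255 255 241 178 167 130  74 116  48  19  21  29  35  25   8]
 [ 55 141 255 250 243 249 255 255 234  73 106  61  23  30  21  30  11  18]
 [ 92 140 202 183 139 217 255 255 208  56  24  28  31  25  26  24  15  27]
 [ 97  95  81  87 118 159 253 253 103  75  17  35  34  21  32  18  33  32]
 [104  98  96 129 142  86  75  89 105 103   8  21  29  25  25  21  17  29]
 [101  98 110 178 227 156 144  79 120 106  18  18  29  25  28  26  24  28]
 [ 99 105 103 105 175 199 229 128 170 169 108  41  45  16  24  24  23  22]
 [ 64  89 100  88  84  70 123 140 205 236 189 145 112  46  25  17  23  27]
 [ 77  40  31  35  52  37  68 107 102 122 137 206 153  75   9  25  20  23]
 [154 179  98  86  43  56 106 114  75  12  41  84 107  64  23  27  29  23]
 [168 255 183 158  75  92 120 112  41  18  17  23  34  52  25  21  10  15]
 [125 160 163 173 109 114 115  81  18  29  35  36  28  35  20  13  31  24]
 [125 143 141 106 110 110 107  39  28  25  37  35  31  27  13  44  94  98]
 [148 179 143 104 117 114  84  26  39  28  31  42  11  26  29  86 155 158]
 [172 171 107 104 115 106  25  30  21  37  32  35  34  22  59 128 150 146]
 [175 131 105 116 118  82  21  31  29  35  32  42  28  40 112 147 150 136]]
```

View pics/fin.png

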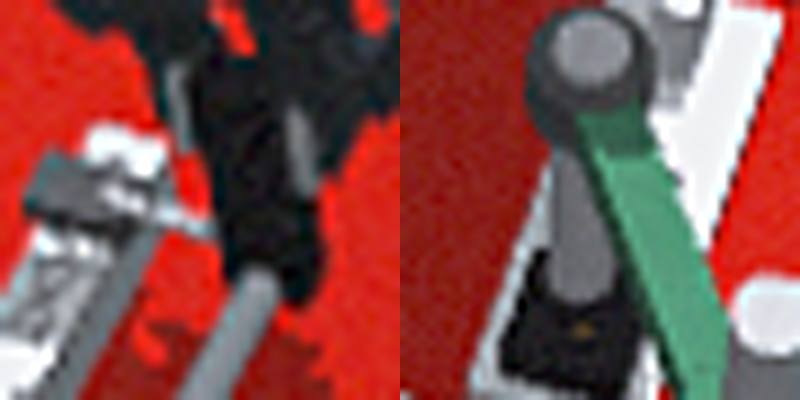

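The crop shows the two strips collinear at the index, and the pin holder down on the module with a sliver of brass at (582,330). The remaining offset is about 0.3 mm, so I'll nudge once and settle.

Call:
servo_tool:
  rotation:
    - [0,0,0]
    - [0,0,0]
    - [0,0,0]
    - [0,0,0]
    - [0,0,0]
    - [0,0,0]
    - [0,0,0]
    - [0,0,0]
  slide:
    - [-0.0015,0,0]
    - [-0.0015,0,0]
    - [-0.0015,0,0]
    - [-0.0015,0,0]
    - [-0.0015,0,0]
    - [-0.0015,0,0]
    - [-0.0015,0,0]
    - [-0.0015,0,0]
  grip: [-1,-1,-1,-1,-1,-1,-1,-1]

```text
clock: 12.95
position: [567.9, -133.3, 83.9]
ee_rot: [0.018, 1.0, -0.001, 0.004]
contact_force: [8.3, -8.1, -4.3]
gripper_width: 25.1
grasp_force: 59.3
```

```bash
python3 - <<'E'
from h import *
s=read_state(); print(s['position'],s['contact_force'],s['gripper_width'],s['grasp_force'])
S=grab('scene'); print(S['image'][196:203,188:200,1:].mean(2).astype(int)); print(S['image'][233:241,255:266,0].astype(int)-S['image'][233:241,255:266,2])
E
```

```text
[ 567.89440899 -133.32102594   83.89985363] [ 8.31056328 -8.06703662 -4.29044654] 25.076672586424284 59.32335913181305
[[ 97 126 141  87  82  87 105  96  20  21  26  21]
 [109 179 226 157 145  79 122 121   6  16  35  15]
 [102 106 173 198 232 114 175 184 108  38  49  22]
 [ 95  89  88  73 121 116 203 238 188 141 114  44]
 [ 29  46  52  30  72 104 102 119 137 205 145  77]
 [ 96  81  44  54 107 113  75  11  40  85 101  62]
 [181 159  75  90 119 113  39  24  30  20  24  52]]
[[  9   4  -7  -3  -6  -5  -5  -1  -2   0  -5]
 [  0  -5  -6   3  -1  -1  -3   1  -2  -2  -3]
 [  4  -4   0 -14  -1  -6   3  -7  -2  -2   2]
 [  3  -1  -1  -1  11  24  17  -6  -8   6  -7]
 [  0   0  -1  -9  21  46  32  -3   1   0  -5]
 [ -5   1  -1  -6  -4   0  -2  -4  -7  -1  -1]
 [ -2   3   2   4  -6   4   3   2  -5   6   6]
 [  5  -6  -2   0  -5  -1   2   0   3  -1  -1]]
```

```bash
python3 -c "
from bench import job_done; print(job_done())"
```

```text
the job is handed in; nothing more can be done
None
```

I handed the job in at about 13 s on the robot's clock: by the last images the contact is under the pin (about 1 mm) and the handle, pulled about 41.6 mm and still held, lines up with the index to about 0.5 mm; the judge returned no verdict.

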